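Dim the microscope lamp by three clicks of its filter lever

TASK

The red lever on the microscope's lamp unit stands at its home end, marked with a white bar: push it along its slot with a fingertip, without pinching it, click by click to the third notch and leave it seated there, with the hand clear. Stop and wait about a second in each notch, so that the camera's exposure can follow, and never run past the third notch. Leave the tip rack, the vial and the beaker where they stand.

Things in the scene. Friction and masses are not known exactly. Their poses are not given: they have to be found in the camera images.
- lamp_unit: The lamp unit: a fixed beige box, 130 mm (its x) by 210 mm (its y) and 70 mm high, flat-topped. Origin at the centre of its underside, on the table; z up. The lever's slot runs along its y axis down the middle of the top; the home end is at -y (white bar across the slot plate there) and the lever travels towards +y.
- lamp_top (a point): The centre of the lamp unit's top face, 70 mm above the table (mid-slot: the lever's joint reads 40 mm there). Axes as the lamp unit's.
- filter_lever (a joint): Lever travel from its home stop (m): 0 at home, where it starts, growing towards the lamp unit's +y; 0.080 at the far stop. Notches every 16 mm: home 0, first click 0.016, second 0.032, third 0.048, then 0.064, 0.080. Past half-way between two notches it is drawn by itself into the next and stays there. Getting over takes about 4 to 8 N, differing from start to start, plus a drag that grows with speed.
- lever_mid (a point): The middle of the lever's handle, a red upright block that stands out of the slot: 14 mm along the slide, 26 mm across it and 38 mm tall, from 71.5 mm to 109.5 mm above the table, with a white line over its top. This point is half-way up (90.5 mm above the table). Axes as the lamp unit's.
- lever_push (a point): The middle of the lever's home-side face (the one to push on), 7 mm from lever_mid towards the lamp unit's -y, 90.5 mm above the table. Axes as the lamp unit's.
- tip_rack_mid (a point): Bystander: loose pipette-tip rack, white with a magenta lid, 80 by 115 mm and 60 mm high, on the table; point 30 mm above the table at its centre.
- vial_mid (a point): Bystander: loose vial with a blue cap, 30 mm across and 62 mm high, on the table; point at its centre, 31 mm up.
- beaker_mid (a point): Bystander: loose white plastic beaker, 52 mm across and 60 mm high, on the table; point at its centre, 30 mm up.

How it is judged:
On the way, in this order (a step that is already met when the one before it is completed fails the run):
1. the lever rests in the first notch (value of joint filter_lever between 0.012 and 0.02 m and velocity of joint filter_lever between -0.006 and 0.006 m/s), for 0.4 s.
2. the lever rests in the second notch (value of joint filter_lever between 0.028 and 0.036 m and velocity of joint filter_lever between -0.006 and 0.006 m/s), for 0.4 s.
3. the lever rests in the third notch (value of joint filter_lever between 0.044 and 0.052 m and velocity of joint filter_lever between -0.006 and 0.006 m/s), for 0.4 s.
At the end, for the whole second after the job is handed in: The lever rests in the third notch (48 mm from home, within 3 mm) and the tip rack, vial and beaker stand within 15 mm of where they were (value of joint filter_lever between 0.045 and 0.051 m and velocity of joint filter_lever between -0.006 and 0.006 m/s and distance of each of tip_rack_mid, vial_mid, beaker_mid from where it was at the start of the episode below 0.015 m); the robot touches nothing.
It fails at once if the lever ran past the third notch towards the fourth (value of joint filter_lever above 0.056 m).
It fails at once if the lever was pinched between the fingers ((contact force between the fingers and filter_lever_c1 above 1 N and contact force between the fingers and filter_lever_c2 above 1 N) or (contact force between the fingers and filter_lever_c3 above 1 N and contact force between the fingers and filter_lever_c4 above 1 N)).
It fails at once if a bystander was moved by more than 15 mm, lifted or tipped (distance of any of tip_rack_mid, vial_mid, beaker_mid from where it was at the start of the episode above 0.015 m or angle between any of tip_rack_mid, vial_mid, beaker_mid's own z axis and vertical above 0.35 rad).
It also fails if it takes over 42 s, if anything falls off the work surface, if the arm or the gripper's body presses on something with over 40 N, if the wrist force passes 120 N, or if a joint passes its speed limit or range.

ROBOT

A 6-joint arm with a two-finger parallel gripper is mounted at the origin on the work surface. World frame = base frame: x ahead of the robot, y to its left, z up, the work surface at z = 0. Lengths are in m, angles in rad, forces in N, time in s.
With the tool pointing down it reaches from about 0.325 to 0.775 m from the base axis. Payload 5.5 kg.
Tool frame: the origin (TCP) lies on the centre line of the jaws, within the pads' length; the fingertips stand 25 mm ahead of it and the grasp point (between the pads) lies 6 mm ahead of it; z points along the fingers, y is the direction in which the jaws open and shut (so a half turn about z gives the same grasp; the last joint's range is limited). The gripper opens to 88 mm and grips with 3 to 60 N. Pads are 20 mm wide; open, the fingers measure 115 mm over their backs; the gripper's body (75 mm by 178 mm) begins 61 mm behind the grasp point.
Start: joints at [1.193, 0.091, 1.231, -0, 1.82, -0.057], TCP at [0.189, 0.569, 0.248] pointing down, gripper open.
Joint ranges: [-2.87, 2.87], [-0.86, 2.18], [0.17, 2.46], [-1.51, 4.65], [0.06, 2.69], [-2.65, 2.65]. Speed limits (rad/s): [2.57, 2.57, 3.01, 3.14, 3.14, 3.14].

INTERFACE

Orientations are given as a rotation vector (axis times angle).
In Python, from rig import state, optics, ticket gives the robot as it stands. The module is installed in compiled form; this text tells all that it offers.
- The arm moves only by the tool servo_tool, never from a script. Its argument "motion" is text: rows parted by semicolons, each of 7 numbers parted by spaces: the turn, a rotation vector about the tool's x, y, z in degrees, then the shift along the tool's x, y, z in mm, then the closure, from 0 (fully open) to 1 (shut). In form: rx ry rz tx ty tz hand; .... A call has 1 to 20 rows; each row is the pose to reach, as a shift and turn from the pose commanded when the call began, along the tool's axes at that moment; what a row does not reach only later rows make up. A row lasts 1/12 s, in which the tool goes at most 41.7 mm and 7.16 degrees, less where a joint would pass 70% of its speed; a pose out of reach is approached as far as the arm can. A call with a gripper value outside its range is refused whole. The fingers move at their own pace and stop on an object; "grip_force" is the grip in N (left out, the last holds). Time passes only in rows, so rows that repeat a pose let the fingers close. It gives the time, the measured TCP pose, the force and the opening at its end, in the units of the state.
- state(): the state, without advancing time (a new reading comes with each control period).
- optics.read_camera(name): name is "side" or "top"; returns the picture (400x640x3 uint8, red, green, blue); there is no depth.
- optics.camera_params(name): a dict with "fov_y" (degrees; the focal length in pixels is half the picture's height over the tangent of half this angle, whatever the lens; pixels are square), "cx", "cy" (the principal point, pixels), "distortion" ([k1, k2, p1, p2, k3] as OpenCV has them; the pictures are not rectified), "eye" and "orientation" of the camera in the world. Camera axes: x right, y down, z forward; pixel columns grow to the right and rows downward; lengths in m; the calibration is good to about 2 mm. A picture is of the moment at which its call begins. camera_params takes no time and is no camera call.
- ticket.job_done(): hands the job in, once; it reports no verdict.
Trained networks look in the newest picture that a camera, given by its name, has taken for a name from the list of things; names that differ only in an ending like _2 or _b are one class to them, and where a whole thing is asked for, a point or a joint stands for the part that bears it (a point fixed in the world has none). Each returns a list of dicts, best first, with "conf" (0 to 1); they miss things now and then, are a little off and sometimes report something else, mostly with a low value. They report only what shows in the picture. A call takes as long as a camera call.
- optics.regions_of(camera, thing): "mask" (400x640 bool, what is visible of it) and "point" ([column, row] in pixels, amid what is visible of it).
- optics.mark_of(camera, thing): "point" ([column, row] in pixels: a listed point, or the origin of a listed thing).
The state is a dict: "time_s": time; "qpos": joint angles; "qd": joint speeds; "joint_efforts": joint torques, N m; "ee_pos": TCP position; "eef_rot": TCP orientation; "force": force on the tool from outside, world axes, zero at the start; "ft_torque": the same for the moment, N m; "gripper_width": finger opening in m.
Only numpy, scipy, OpenCV 4.12 (cv2) and the standard library are available. Lean on these libraries where they do the work, as an engineer would, in place of code of your own. Each camera call takes 0.05 s, during which the arm holds its last target.

## Working session

There is one attempt and no reset: what is moved stays moved. The work goes in short steps, Python scripts to look and compute and a tool call to move; the robot and the scene stay as the last step left them, time stands still between calls to the robot, and variables do not carry over. Pictures are saved under pics/ and viewed, and the job is handed in when it is done.

Besides the shell and the picture viewer there is one more tool, called after "Call:" as name(argument=value, ...) on one line, values as JSON. servo_tool: Moves the arm, as the interface text tells. Its arguments: {"type":"object","properties":{"motion":{"type":"string"},"grip_force":{"type":"number"}},"required":["motion"]}

```bash
mkdir -p pics
cat > h.py <<'E'
import numpy as np, cv2
from scipy.spatial.transform import Rotation as R
from rig import state, optics, ticket
def cam(n):
    p=optics.camera_params(n); f=200/np.tan(np.radians(p['fov_y'])/2)
    K=np.array([[f,0,p['cx']],[0,f,p['cy']],[0,0,1.]]); D=np.array(p['distortion'],float)
    o=np.array(p['orientation'],float)
    Rm=R.from_rotvec(o).as_matrix() if o.shape==(3,) else (o if o.shape==(3,3) else None)
    return K,D,Rm,np.array(p['eye'],float)
def ray(n,px):
    K,D,Rm,e=cam(n); u=cv2.undistortPoints(np.array([[px]],float),K,D)[0,0]
    return e,Rm@np.array([u[0],u[1],1.])
def atz(n,px,z):
    e,d=ray(n,px); return e+d*(z-e[2])/d[2]
def proj(n,P):
    K,D,Rm,e=cam(n); return cv2.projectPoints((np.atleast_2d(P)-e)@Rm,np.zeros(3),np.zeros(3),K,D)[0][:,0]
def shot(n,f):
    im=optics.read_camera(n); cv2.imwrite('pics/'+f,im[:,:,::-1]); return im
E
python3 - <<'E'
from h import *
print(optics.camera_params('top'),optics.camera_params('side'))
shot('top','t0.png');shot('side','s0.png')
Z=dict(lamp_top=.07,lever_mid=.0905,lever_push=.0905,tip_rack_mid=.03,vial_mid=.031,beaker_mid=.03,lamp_unit=0)
for n in('top','side'):
  for t,z in Z.items():
    for r in optics.mark_of(n,t)[:2]: print(n,t,round(r['conf'],2),np.round(r['point'],1),np.round(atz(n,r['point'],z),4))
s=state();print({k:np.round(v,3) for k,v in s.items()})
E
```

```text
{'fov_y': 57.72921251862981, 'cx': 315.9215849888607, 'cy': 198.83945693063734, 'distortion': array([0.01045824, 0.        , 0.        , 0.        , 0.        ]), 'eye': array([0.5285332 , 0.06212431, 0.77146699]), 'orientation': array([-2.1459635 ,  2.1653149 , -0.18199818])} {'fov_y': 43.84658314621538, 'cx': 318.48024700377647, 'cy': 196.7345335136716, 'distortion': array([-0.04427819,  0.        ,  0.        ,  0.        ,  0.        ]), 'eye': array([0.16821063, 0.46686926, 0.7512583 ]), 'orientation': array([-1.10512344,  2.45032188, -0.96509113])}
top lamp_top 0.88 [345.8 223. ] [ 0.584  -0.0115  0.07  ]
top lever_mid 0.51 [364.2 232.1] [ 0.565  -0.0436  0.0905]
top lever_push 0.47 [367.2 228.5] [ 0.5717 -0.0495  0.0905]
top tip_rack_mid 0.69 [366.9 154. ] [ 0.7325 -0.0636  0.03  ]
top vial_mid 0.71 [428.8 222.5] [ 0.5867 -0.1865  0.031 ]
top beaker_mid 0.85 [287.6 145.2] [0.7524 0.1035 0.03  ]
top lamp_unit 0.68 [338.7 226.5] [ 0.5822 -0.0036  0.    ]
top lamp_unit 0.35 [363.4 228.8] [ 0.5769 -0.0562  0.    ]
side lamp_top 0.66 [356.2 195.4] [ 0.5855 -0.0137  0.07  ]
side lev
[... 187 characters left out ...]
mid 0.87 [322.5 156.2] [ 0.7384 -0.068   0.03  ]
side vial_mid 0.73 [414.1 167.5] [ 0.5862 -0.1892  0.031 ]
side beaker_mid 0.58 [254.6 192. ] [0.7491 0.1041 0.03  ]
side lamp_unit 0.81 [353.2 222.4] [ 0.5807 -0.0077  0.    ]
{'time_s': np.float64(0.8), 'qpos': array([ 1.193,  0.091,  1.231,  0.   ,  1.82 , -0.057]), 'qd': array([ 0.001,  0.001, -0.   ,  0.   ,  0.001,  0.001]), 'joint_efforts': array([-0.0000e+00, -4.4614e+01, -4.0648e+01,  7.0000e-02,  1.9000e-02,
       -0.0000e+00]), 'ee_pos': array([0.189, 0.569, 0.248]), 'eef_rot': array([-0.502, -3.101, -0.   ]), 'force': array([ 0.088, -0.146,  0.329]), 'ft_torque': array([-0.003,  0.013, -0.056]), 'gripper_width': np.float64(0.088)}
```

View pics/t0.png

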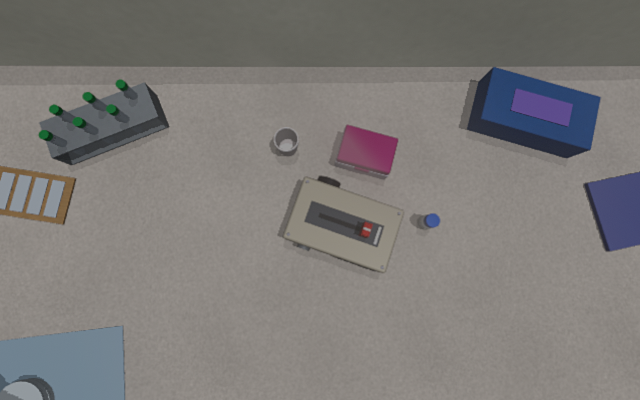

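View pics/s0.png

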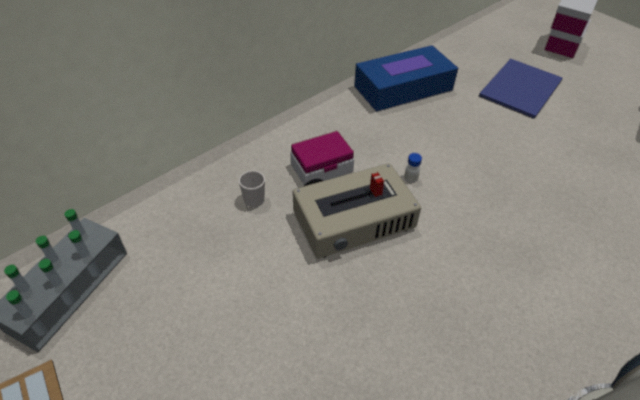

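The top view shows the beige box with its corners near (305,180), (402,213), (383,269) and (287,237). The red lever is at (366,229) and the white bar at (377,235). The vial is at (431,221), about 60 mm beyond the home end. The rack at (367,150) and the beaker at (287,142) are on the far side. Next I'll measure the axes and the lever accurately.

Run:
```python
from h import *
from scipy.optimize import least_squares
im=shot('top','t1.png'); optics.read_camera('side')
cs={}
for n in('top','side'):
  for t in ('lamp_unit','filter_lever'):
    r=optics.regions_of(n,t)
    if r: m=r[0]['mask']; print(n,t,r[0]['conf'],m.sum(),np.round(r[0]['point'],1)); cs[n,t]=m
im2=cv2.imread('pics/s0.png')[:,:,::-1]
def red(a):
  a=a.astype(int); return (a[...,0]>110)&(a[...,1]<70)&(a[...,2]<70)
for n,a in(('top',im),('side',im2)):
  ys,xs=np.nonzero(red(a)); print(n,len(xs),xs.min(),xs.max(),ys.min(),ys.max(),xs.mean(),ys.mean())
# fit lamp box pose by silhouette in both
def sil(p,n,Z=.07):
  c,s=np.cos(p[2]),np.sin(p[2]);P=[]
  for x in(-.065,.065):
    for y in(-.105,.105):
      for z in(0,Z): P.append([p[0]+c*x-s*y,p[1]+s*x+c*y,z])
  return P
def mask(p,n):
  h=cv2.convexHull(proj(n,np.array(sil(p,n))).astype(np.float32))
  m=np.zeros((400*4,640*4),np.uint8); cv2.fillConvexPoly(m,np.round(h*4+1.5).astype(np.int32),1)
  return cv2.resize(m.astype(np.float32),(640,400),interpolation=cv2.INTER_AREA)
from scipy.optimize import minimize
def cost(p,ns):
  return sum(np.abs(mask(p,n)-cs[n,'lamp_unit']).sum() for n in ns)
for ns in(('top',),('side',),('top','side')):
  try:
    best=min((minimize(cost,[.584,-.012,a],args=(ns,),method='Nelder-Mead',options=dict(initial_simplex=[[.584,-.012,a],[.594,-.012,a],[.584,-.002,a],[.584,-.012,a+.1]])) for a in(-.4,-.2,0)),key=lambda r:r.fun)
    print(ns,np.round(best.x,4),best.fun)
  except KeyError as e: print(e)
for q in((305,180),(402,213),(383,269),(287,237)): print(np.round(atz('top',q,.07),4))
v=cv2.resize(im[170:280,270:440],None,fx=4.5,fy=4.5,interpolation=cv2.INTER_CUBIC); cv2.imwrite('pics/t1c.png',v[:,:,::-1])
v=cv2.resize(im2[150:260,280:440],None,fx=4.5,fy=4.5,interpolation=cv2.INTER_CUBIC); cv2.imwrite('pics/s1c.png',v[:,:,::-1])
```

```text
top lamp_unit 0.84 7403 [339.7 222.4]
top filter_lever 0.7 138 [361.4 227.4]
side lamp_unit 0.97 8191 [351.8 210.9]
side filter_lever 0.53 278 [378.6 184.3]
top 74 362 372 222 236 366.5405405405405 229.02702702702703
side 35 372 383 173 181 377.37142857142857 177.28571428571428
('top',) [ 0.5836 -0.0064 -0.3573] 343.6875
('side',) [ 0.5877 -0.015  -0.3547] 479.875
('top', 'side') [ 0.5838 -0.0081 -0.3653] 1070.5
[0.6694 0.067  0.07  ]
[ 0.6026 -0.1219  0.07  ]
[ 0.4957 -0.0806  0.07  ]
[0.5581 0.1023 0.07  ]
```

View pics/t1c.png

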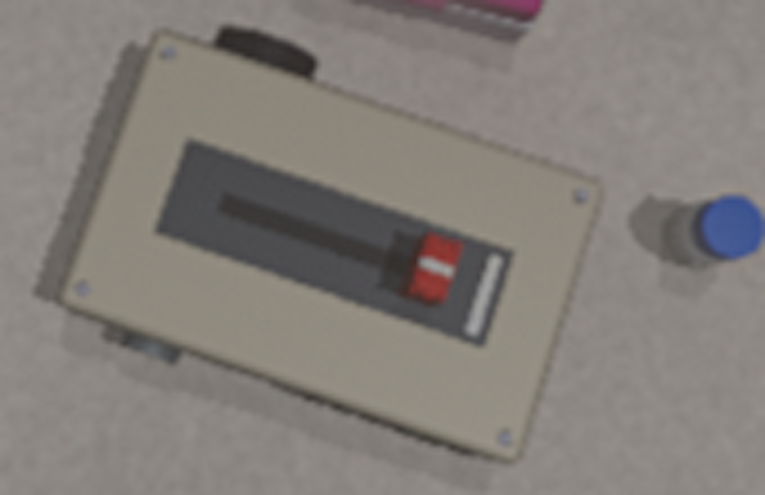

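View pics/s1c.png

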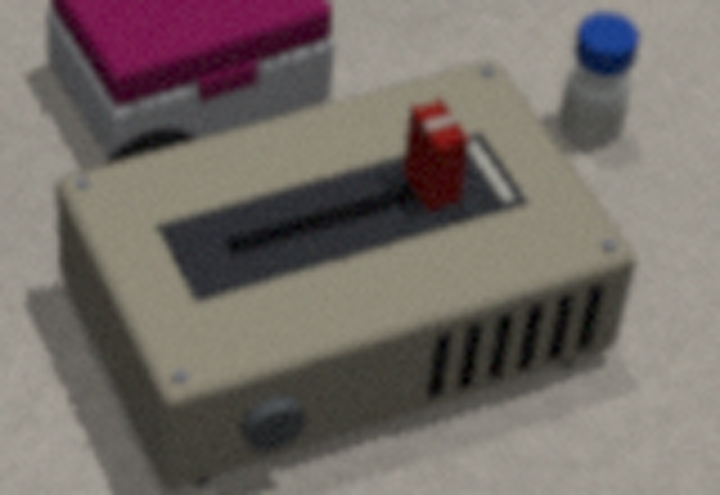

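Run:
```python
from h import *
from scipy.optimize import least_squares
def px(l,o): return (np.array(l,float)+.5)/4.5-.5+np.array(o)
T=px([(157,30),(600,182),(517,462),(63,302)],(270,170)); S=px([(60,185),(490,65),(633,260),(175,402)],(280,150))
# order in lamp frame: top-image: (+x,+y),(+x,-y),(-x,-y),(-x,+y)
L=np.array([[.065,.105],[.065,-.105],[-.065,-.105],[-.065,.105]])
def P(p,l=L,z=.07):
  c,s=np.cos(p[2]),np.sin(p[2]); q=l@np.array([[c,s],[-s,c]])+p[:2]; return np.c_[q,np.full(len(q),z)]
f=lambda p,ns:np.concatenate([(proj(n,P(p))-o).ravel() for n,o in ns])
for ns in([('top',T)],[('side',S)],[('top',T),('side',S)]):
  r=least_squares(f,[.584,-.012,-.36],args=(ns,)); print(np.round(r.x,4),np.round(r.fun,1))
p=r.x
t=px([(436,268)],(270,170))[0]; s=px([(437,120)],(280,150))[0]
for n,q in(('top',t),('side',s)):
  w=atz(n,q,.1095)[:2]-p[:2]; c,sn=np.cos(p[2]),np.sin(p[2]); print(n,w@[c,sn],w@[-sn,c])
c,sn=np.cos(p[2]),np.sin(p[2])
for y in(-.04,-.047,.008): print(y,p[0]-sn*y,p[1]+c*y)
s=state();Rm=R.from_rotvec(s['eef_rot']).as_matrix();print(np.round(Rm,3),np.degrees(p[2]))
```

```text
[ 0.5836 -0.0077 -0.3408] [-0.8 -1.5  2.2 -0.7  0.9  1.2 -2.2  0.7]
[ 0.5802 -0.0082 -0.3373] [-2.  -0.8  1.  -2.2  2.5 -0.3 -1.3  2. ]
[ 0.582  -0.0081 -0.339 ] [-0.7 -0.6  2.4 -0.   1.3  2.  -2.   1.6 -2.6 -1.4  0.4 -2.7  1.7 -0.8
 -2.2  1.3]
top 0.00031828213657552994 -0.03902595432996408
side 0.0024207904868364404 -0.04134560181451247
-0.04 0.5686786792091532 -0.04583506146200761
-0.047 0.5663506845390828 -0.052436609827059825
0.008 0.5846420712324933 -0.000567301244506685
[[-0.949  0.315  0.   ]
 [ 0.315  0.949 -0.   ]
 [-0.    -0.    -1.   ]] -19.42487900093495
```

Both views agree: the lamp is at (0.582, -0.008) with yaw -19.4°, and the lever is at lamp y ≈ -0.040, which matches home. The tool's y axis already lies almost along the slot. I'll close the fingers, move across at height to lamp y = -0.080, then lower.

Call:
servo_tool(motion="0 0 0 -11 -10 0 1; 0 0 0 -33 -30 0 1; 0 0 0 -64 -58 0 1; 0 0 0 -94 -86 0 1; 0 0 0 -124 -113 0 1; 0 0 0 -155 -141 0 1; 0 0 0 -185 -169 0 1; 0 0 0 -216 -197 0 1; 0 0 0 -246 -224 0 1; 0 0 0 -276 -252 0 1; 0 0 0 -307 -280 0 1; 0 0 0 -337 -307 0 1; 0 0 0 -368 -335 0 1; 0 0 0 -398 -363 0 1; 0 0 1 -429 -391 0 1; 0 0 1 -459 -418 0 1; 0 0 1 -489 -446 0 1; 0 0 1 -520 -474 0 1; 0 0 1 -542 -494 0 1; 0 0 1 -553 -504 0 1", grip_force=10)

```text
time_s: 2.77
ee_pos: [0.5559, -0.0866, 0.2468]
eef_rot: [-0.534, -3.095, 0.001]
force: [-0.2, -0.3, -0.1]
gripper_width: 0.0004
```

```bash
cat > lf.py <<'E'
from h import *
p=np.array([.582,-.0081,-.339])
def lf():
  s=state();w=s['ee_pos'][:2]-p[:2];c,n=np.cos(p[2]),np.sin(p[2])
  Rm=R.from_rotvec(s['eef_rot']).as_matrix();f=s['force'][:2]
  print('t',round(s['time_s'],2),'lampxy',np.round([w@[c,n],w@[-n,c]],4),'z',round(s['ee_pos'][2],4),'yhead',round(np.degrees(np.arctan2(Rm[1,1],Rm[0,1])),2),'tilt',np.round(Rm[:,2],3),'F',np.round(s['force'],2),'Fslot',round(f@[-n,c],2),'w',s['gripper_width'])
E
python3 -c "
from lf import *
lf()"
```

```text
t 2.77 lampxy [ 0.0015 -0.0827] z 0.2468 yhead 70.43 tilt [-0.001 -0.001 -1.   ] F [-0.18 -0.27 -0.11] Fslot -0.32 w 0.00039341489698703437
```

Call:
servo_tool(motion="0 0 0 0 0 20 1; 0 0 0 0 0 55 1; 0 0 0 0 0 90 1; 0 0 0 0 0 120 1; 0 0 0 0 0 138 1; 0 0 0 0 0 142 1; 0 0 0 0 0 142 1; 0 0 0 0 0 142 1")

```text
time_s: 3.43
ee_pos: [0.5556, -0.0829, 0.1072]
eef_rot: [0.528, 3.095, 0.0]
force: [0.1, -0.1, 0.1]
gripper_width: 0.0006
```

```bash
python3 -c "
from lf import *
lf()
a=shot('side','s2.png');b=shot('top','t2.png')
v=np.hstack([cv2.resize(a[100:270,270:440],(400,400)),cv2.resize(b[150:290,300:440],(400,400))]);cv2.imwrite('pics/c2.png',v[:,:,::-1])
"
```

```text
t 3.43 lampxy [ 0.     -0.0793] z 0.1072 yhead 70.65 tilt [ 0.002 -0.    -1.   ] F [ 0.06 -0.05  0.08] Fslot -0.03 w 0.0006253116479361273
```

View pics/c2.png

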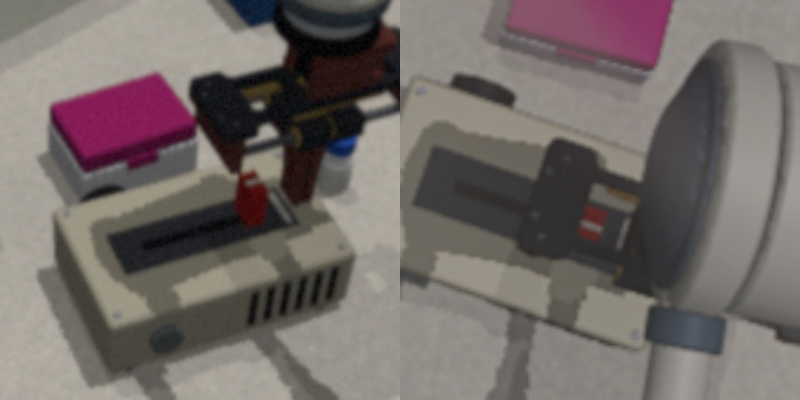

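```bash
python3 -c "
from h import *
a=cv2.imread('pics/s2.png');cv2.imwrite('pics/c3.png',cv2.resize(a[60:210,330:480],(600,600),interpolation=cv2.INTER_CUBIC))
s=state();Rm=R.from_rotvec(s['eef_rot']).as_matrix()
for d in((0,0,25),(0,13.5,25),(0,-13.5,25),(0,0,0),(0,0,-55),(0,40,-55)): print(d,proj('side',s['ee_pos']+Rm@np.array(d)/1000)[0])
"
```

```text
(0, 0, 25) [393.6990507  181.48049906]
(0, 13.5, 25) [387.36831864 183.36459574]
(0, -13.5, 25) [399.97755652 179.611834  ]
(0, 0, 0) [395.42338256 172.06506327]
(0, 0, -55) [399.4598449  149.97327228]
(0, 40, -55) [379.35244793 155.57082312]
```

View pics/c3.png

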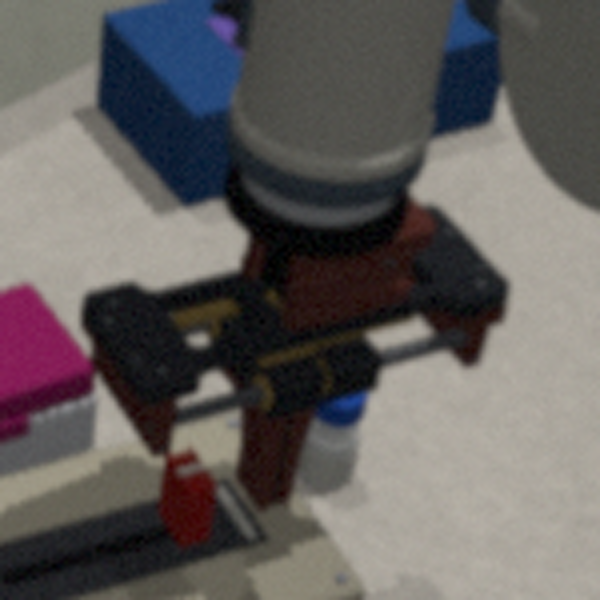

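The side view shows the closed fingers upright behind the lever, with the tip near (396,185) in the picture. The gripper's end plate passes about 50 mm over the lever. Now I'll approach until contact.

Call:
servo_tool(motion="0 0 0 0 5 1 1; 0 0 0 0 10 1 1; 0 0 0 0 13 1 1; 0 0 0 0 15 1 1; 0 0 0 0 16 1 1; 0 0 0 0 17 1 1; 0 0 0 0 18 1 1; 0 0 0 0 18 1 1; 0 0 0 0 18 1 1")

```text
time_s: 4.28
ee_pos: [0.561, -0.0663, 0.1046]
eef_rot: [-0.529, -3.097, 0.0]
force: [0.1, -0.5, 0.4]
gripper_width: 0.0002
```

```bash
python3 -c "
from lf import *
lf()"
```

```text
t 4.28 lampxy [-0.0005 -0.0619] z 0.1046 yhead 70.62 tilt [-0. -0. -1.] F [ 0.12 -0.53  0.4 ] Fslot -0.46 w 0.00023095279619904472
```

Call:
servo_tool(motion="0 0 0 0 1 0 1; 0 0 0 0 2 0 1; 0 0 0 0 3 0 1; 0 0 0 0 3 0 1")

```text
time_s: 4.62
ee_pos: [0.5621, -0.0633, 0.1047]
eef_rot: [0.529, 3.097, 0.0]
force: [-0.8, 0.0, 0.5]
gripper_width: 0.0002
```

```bash
python3 -c "
from lf import *
lf()"
```

```text
t 4.62 lampxy [-0.0004 -0.0587] z 0.1047 yhead 70.62 tilt [ 0.  0. -1.] F [-0.77  0.02  0.48] Fslot -0.24 w 0.00017356127446006614
```

Call:
servo_tool(motion="0 0 0 0 1 0 1; 0 0 0 0 2 0 1; 0 0 0 0 3 0 1; 0 0 0 0 3 0 1")

```text
time_s: 4.95
ee_pos: [0.563, -0.0608, 0.1046]
eef_rot: [-0.529, -3.097, 0.001]
force: [-0.3, -2.0, -0.1]
gripper_width: 0.0006
```

```bash
python3 -c "
from lf import *
lf()
a=shot('side','s3.png')
cv2.imwrite('pics/c4.png',cv2.resize(a[150:220,340:440],(800,560),interpolation=cv2.INTER_CUBIC)[:,:,::-1])"
```

```text
t 4.95 lampxy [-0.0004 -0.056 ] z 0.1046 yhead 70.61 tilt [-0.    -0.001 -1.   ] F [-0.29 -2.03 -0.1 ] Fslot -2.01 w 0.000627646360175869
```

View pics/c4.png

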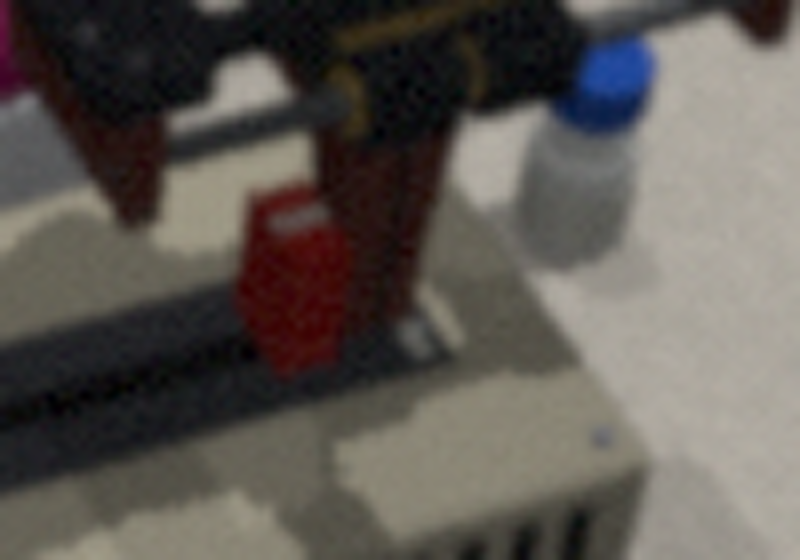

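Contact at 2 N. I'll push about 10 mm more, past halfway, and dwell.

Call:
servo_tool(motion="0 0 0 0 1 0 1; 0 0 0 0 2 0 1; 0 0 0 0 3 0 1; 0 0 0 0 4 0 1; 0 0 0 0 5 0 1; 0 0 0 0 6 0 1; 0 0 0 0 7 0 1; 0 0 0 0 8 0 1; 0 0 0 0 9 0 1; 0 0 0 0 10 0 1; 0 0 0 0 10 0 1; 0 0 0 0 10 0 1; 0 0 0 0 10 0 1; 0 0 0 0 10 0 1; 0 0 0 0 10 0 1")

```text
time_s: 6.25
ee_pos: [0.5664, -0.0511, 0.1046]
eef_rot: [0.529, 3.097, 0.0]
force: [1.6, 0.2, 0.5]
gripper_width: 0.0003
```

```bash
cat > lv.py <<'E'
from lf import *
import sys
lf()
a=shot('side',sys.argv[1]+'s.png')
b=shot('top',sys.argv[1]+'t.png')
cv2.imwrite('pics/'+sys.argv[1]+'c.png',np.hstack([cv2.resize(a[150:220,330:430],(700,490),interpolation=cv2.INTER_CUBIC)])[:,:,::-1])
for n in('side','top'):
  for t in('lever_mid','filter_lever'):
   for r in optics.mark_of(n,t)[:1]:
    w=atz(n,r['point'],.0905)[:2]-p[:2];c,s=np.cos(p[2]),np.sin(p[2]);print(n,t,round(r['conf'],2),np.round(r['point'],1),'lever xy',np.round([w@[c,s],w@[-s,c]],4),'travel',round(w@[-s,c]+.04,4))
E
python3 lv.py n1
```

```text
t 6.25 lampxy [-0.0004 -0.0458] z 0.1046 yhead 70.62 tilt [ 0.  0. -1.] F [1.6  0.21 0.49] Fslot 0.73 w 0.00025344457234500605Traceback (most recent call last):
  File "lv.py", line 9, in <module>
    for r in optics.mark_of(n,t)[:1]:
             ~~~~~~~~~~~~~~^^^^^
ValueError: it knows: beaker_mid, lamp_top, lamp_unit, lever_mid, lever_push, tip_rack_mid, vial_mid
```

View pics/n1c.png

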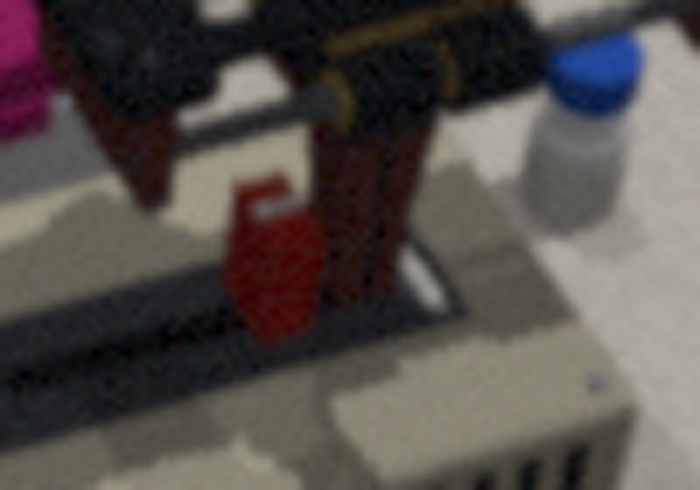

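```bash
cat > tr.py <<'E'
from lf import *
import sys
def red(a):
  a=a.astype(int); m=(a[...,0]>75)&(a[...,1]<45)&(a[...,2]<45)&(a[...,0]>2.4*a[...,1]); m[:150]=0;m[230:]=0;m[:,:330]=0;m[:,400:]=0
  k,l,s,c=cv2.connectedComponentsWithStats(m.astype(np.uint8)); i=1+np.argmax(s[1:,4]); return l==i
c,s=np.cos(p[2]),np.sin(p[2])
def tmpl(t,y0=-.04):
  P=[]
  for x in(-.013,.013):
    for y in(-.007,.007):
      for z in(.0715,.1095):
        yy=y0+t+y; P.append([p[0]+c*x-s*yy,p[1]+s*x+c*yy,z])
  return proj('side',np.array(P))
for f in sys.argv[1:]:
  a=cv2.imread('pics/'+f)[:,:,::-1]; m=red(a); ys,xs=np.nonzero(m)
  sc=[]
  for t in np.arange(-.01,.08,.001):
    h=cv2.convexHull(tmpl(t).astype(np.float32)); z=np.zeros((400,640),np.uint8); cv2.fillConvexPoly(z,np.round(h).astype(np.int32),1)
    sc.append((np.sum((z>0)&m)/np.sum((z>0)|m),round(t,3)))
  print(f,m.sum(),'box',xs.min(),xs.max(),ys.min(),ys.max(),'cent',xs.mean().round(1),ys.mean().round(1),sorted(sc)[-3:])
print('corner px/mm along', (tmpl(.016)-tmpl(0)).mean(0)/16)
E
python3 tr.py s0.png s2.png s3.png n1s.png; sed -i "s/('lever_mid','filter_lever')/('lever_mid','lever_push')/" lv.py; python3 -c "
from lf import *
lf()"
```

```text
s0.png 26 box 375 382 179 183 cent 378.8 180.7 [(np.float64(0.08695652173913043), np.float64(-0.007)), (np.float64(0.087248322147651), np.float64(-0.001)), (np.float64(0.087248322147651), np.float64(0.001))]
s2.png 15 box 377 382 179 182 cent 379.4 180.3 [(np.float64(0.05016722408026756), np.float64(-0.007)), (np.float64(0.050335570469798654), np.float64(-0.001)), (np.float64(0.050335570469798654), np.float64(0.001))]
s3.png 7 box 373 377 174 175 cent 375.1 174.6 [(np.float64(0.023411371237458192), np.float64(-0.007)), (np.float64(0.02348993288590604), np.float64(-0.001)), (np.float64(0.02348993288590604), np.float64(0.001))]
n1s.png 11 box 368 372 181 184 cent 370.1 182.5 [(np.float64(0.03691275167785235), np.float64(0.016)), (np.float64(0.037162162162162164), np.float64(0.018)), (np.float64(0.03832752613240418), np.float64(0.014))]
corner px/mm along [-0.48399817  0.14302094]
t 6.4 lampxy [-0.0004 -0.0458] z 0.1046 yhead 70.62 tilt [ 0.  0. -1.] F [ 0.55 -0.62  0.42] Fslot -0.4 w 0.000599256753712533
```

```bash
sed -i 's/  a=a.astype(int); m=.*/  a=cv2.GaussianBlur(a,(0,0),1.0).astype(int); m=(a[...,0]-(a[...,1]+a[...,2])\/\/2>65)\&(a[...,2]<a[...,1]+18); m[:165]=0;m[230:]=0;m[:,:330]=0;m[:,400:]=0/' tr.py; python3 tr.py s0.png s2.png s3.png n1s.png
```

```text
s0.png 23 box 376 381 178 183 cent 378.7 180.4 [(np.float64(0.07692307692307693), np.float64(-0.007)), (np.float64(0.07718120805369127), np.float64(-0.001)), (np.float64(0.07718120805369127), np.float64(0.001))]Traceback (most recent call last):
  File "tr.py", line 15, in <module>
    a=cv2.imread('pics/'+f)[:,:,::-1]; m=red(a); ys,xs=np.nonzero(m)
                                         ~~~^^^
  File "tr.py", line 5, in red
    k,l,s,c=cv2.connectedComponentsWithStats(m.astype(np.uint8)); i=1+np.argmax(s[1:,4]); return l==i
                                                                      ~~~~~~~~~^^^^^^^^^
    return _wrapfunc(a, 'argmax', axis=axis, out=out, **kwds)
    return bound(*args, **kwds)
ValueError: attempt to get argmax of an empty sequence
```

```bash
sed -i 's/>65)/>38)/' tr.py; python3 -c "
import cv2
a=cv2.GaussianBlur(cv2.imread('pics/n1s.png'),(0,0),1.)[:,:,::-1].astype(int)
for y in (182,186,190): print([tuple(map(int,a[y,x])) for x in range(360,392,2)])"; python3 tr.py s0.png s2.png s3.png n1s.png
```

```text
[(135, 129, 113), (100, 81, 71), (66, 25, 23), (66, 23, 22), (75, 27, 26), (78, 22, 19), (75, 16, 14), (65, 16, 13), (45, 15, 12), (36, 17, 14), (37, 18, 14), (35, 19, 18), (31, 16, 15), (41, 25, 22), (64, 55, 50), (93, 88, 79)]
[(83, 77, 69), (69, 42, 37), (60, 14, 12), (59, 10, 9), (63, 14, 12), (67, 13, 10), (66, 11, 9), (62, 13, 12), (45, 15, 13), (35, 17, 15), (37, 21, 17), (32, 18, 17), (35, 19, 17), (60, 47, 44), (94, 90, 87), (76, 75, 71)]
[(36, 32, 35), (50, 21, 22), (58, 10, 10), (60, 10, 10), (62, 13, 12), (65, 11, 10), (65, 11, 11), (54, 13, 10), (35, 16, 14), (35, 18, 16), (37, 19, 17), (29, 15, 14), (35, 21, 19), (48, 40, 39), (89, 88, 86), (124, 123, 118)]
s0.png 208 box 371 383 172 194 cent 376.6 183.1 [(np.float64(0.6666666666666666), np.float64(-0.0)), (np.float64(0.6731391585760518), np.float64(-0.003)), (np.float64(0.6923076923076923), np.float64(-0.001))]
s2.png 191 box 371 382 173 195 cent 376.4 184.9 [(np.float64(0.6324503311258278), np.float64(-0.0)), (np.float64(0.6409395973154363), np.float64(-0.001)), (np.float64(0.6409395973154363), np.float64(0.001))]
s3.png 203 box 370 383 174 195 cent 376.5 185.0 [(np.float64(0.6666666666666666), np.float64(-0.0)), (np.float64(0.67), np.float64(0.001)), (np.float64(0.6812080536912751), np.float64(-0.001))]
n1s.png 179 box 363 375 180 197 cent 369.1 188.1 [(np.float64(0.584717607973422), np.float64(0.016)), (np.float64(0.5953177257525084), np.float64(0.012)), (np.float64(0.6236933797909407), np.float64(0.014))]
corner px/mm along [-0.48399817  0.14302094]
```

The lever shifted 7.4 px, about 15 mm, so it is in the first notch and the finger is unloaded. I'll finish the dwell, then push on 16 mm and dwell again.

Call:
servo_tool(motion="0 0 0 0 0 0 1; 0 0 0 0 0 0 1; 0 0 0 0 0 0 1; 0 0 0 0 0 0 1; 0 0 0 0 0 0 1; 0 0 0 0 0 0 1; 0 0 0 0 2 0 1; 0 0 0 0 4 0 1; 0 0 0 0 5 0 1; 0 0 0 0 6 0 1; 0 0 0 0 7 0 1; 0 0 0 0 8 0 1; 0 0 0 0 9 0 1; 0 0 0 0 10 0 1; 0 0 0 0 11 0 1; 0 0 0 0 12 0 1; 0 0 0 0 13 0 1; 0 0 0 0 14 0 1; 0 0 0 0 15 0 1; 0 0 0 0 16 0 1")

```text
time_s: 8.07
ee_pos: [0.5719, -0.0354, 0.1046]
eef_rot: [0.528, 3.097, 0.002]
force: [0.2, 0.1, -0.4]
gripper_width: 0.0002
```

Call:
servo_tool(motion="0 0 0 0 0 0 1; 0 0 0 0 0 0 1; 0 0 0 0 0 0 1; 0 0 0 0 0 0 1; 0 0 0 0 0 0 1; 0 0 0 0 0 0 1; 0 0 0 0 0 0 1; 0 0 0 0 0 0 1; 0 0 0 0 0 0 1")

```text
time_s: 8.82
ee_pos: [0.5716, -0.0361, 0.1046]
eef_rot: [-0.529, -3.097, 0.0]
force: [-0.8, 0.2, -1.0]
gripper_width: 0.0003
```

```bash
python3 lv.py n2;python3 tr.py s0.png n1s.png n2s.png
```

```text
t 8.82 lampxy [-0.0004 -0.0299] z 0.1046 yhead 70.62 tilt [-0. -0. -1.] F [-0.82  0.2  -0.97] Fslot -0.08 w 0.0003188998173261076
side lever_mid 0.76 [362.6 190. ] lever xy [-0.0036 -0.0114] travel 0.0286
side lever_push 0.65 [363.5 188.7] lever xy [-0.0013 -0.0144] travel 0.0256
s0.png 208 box 371 383 172 194 cent 376.6 183.1 [(np.float64(0.6666666666666666), np.float64(-0.0)), (np.float64(0.6731391585760518), np.float64(-0.003)), (np.float64(0.6923076923076923), np.float64(-0.001))]
n1s.png 179 box 363 375 180 197 cent 369.1 188.1 [(np.float64(0.584717607973422), np.float64(0.016)), (np.float64(0.5953177257525084), np.float64(0.012)), (np.float64(0.6236933797909407), np.float64(0.014))]
n2s.png 195 box 355 367 178 199 cent 361.0 189.5 [(np.float64(0.6210191082802548), np.float64(0.029)), (np.float64(0.6245954692556634), np.float64(0.028)), (np.float64(0.625), np.float64(0.031))]
corner px/mm along [-0.48399817  0.14302094]
```

View pics/n2c.png

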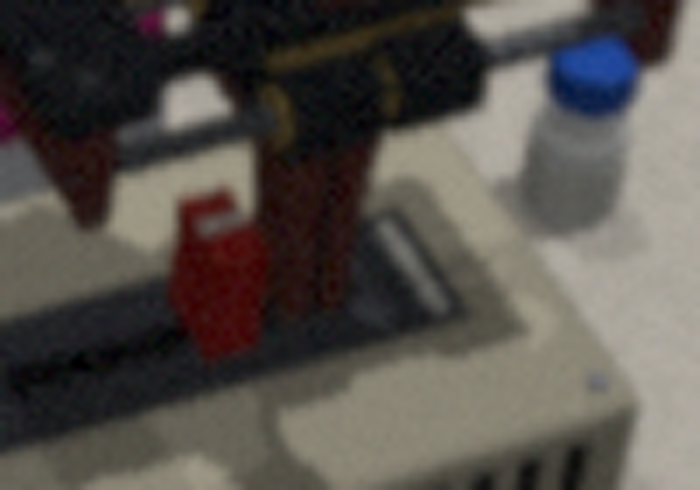

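The lever now shows 15.6 px from home, about 32 mm, so it is in the second notch. I'll do the last push slightly shorter and slower, then dwell.

Call:
servo_tool(motion="0 0 0 0 0 0 1; 0 0 0 0 0 0 1; 0 0 0 0 0 0 1; 0 0 0 0 2 0 1; 0 0 0 0 4 0 1; 0 0 0 0 5 0 1; 0 0 0 0 6 0 1; 0 0 0 0 7 0 1; 0 0 0 0 8 0 1; 0 0 0 0 9 0 1; 0 0 0 0 10 0 1; 0 0 0 0 11 0 1; 0 0 0 0 12 0 1; 0 0 0 0 13 0 1; 0 0 0 0 14 0 1; 0 0 0 0 15 0 1; 0 0 0 0 15 0 1; 0 0 0 0 15 0 1; 0 0 0 0 15 0 1; 0 0 0 0 15 0 1")

```text
time_s: 10.78
ee_pos: [0.5767, -0.0217, 0.1046]
eef_rot: [0.528, 3.097, 0.0]
force: [-1.0, -0.8, -0.3]
gripper_width: 0.0006
```

```bash
python3 lv.py n3;python3 tr.py s0.png n2s.png n3s.png
```

```text
t 10.78 lampxy [-0.0005 -0.0146] z 0.1046 yhead 70.64 tilt [ 0.  0. -1.] F [-1.02 -0.83 -0.33] Fslot -1.12 w 0.00060261404039043
side lever_mid 0.67 [351.4 187.3] lever xy [0.0102 0.0048] travel 0.0448
side lever_push 0.56 [355.6 192.9] lever xy [-0.0055  0.0037] travel 0.0437
s0.png 208 box 371 383 172 194 cent 376.6 183.1 [(np.float64(0.6666666666666666), np.float64(-0.0)), (np.float64(0.6731391585760518), np.float64(-0.003)), (np.float64(0.6923076923076923), np.float64(-0.001))]
n2s.png 195 box 355 367 178 199 cent 361.0 189.5 [(np.float64(0.6210191082802548), np.float64(0.029)), (np.float64(0.6245954692556634), np.float64(0.028)), (np.float64(0.625), np.float64(0.031))]
n3s.png 195 box 347 359 180 202 cent 353.1 191.7 [(np.float64(0.6442953020134228), np.float64(0.049)), (np.float64(0.6543624161073825), np.float64(0.047)), (np.float64(0.6587837837837838), np.float64(0.045))]
corner px/mm along [-0.48399817  0.14302094]
```

View pics/n3c.png

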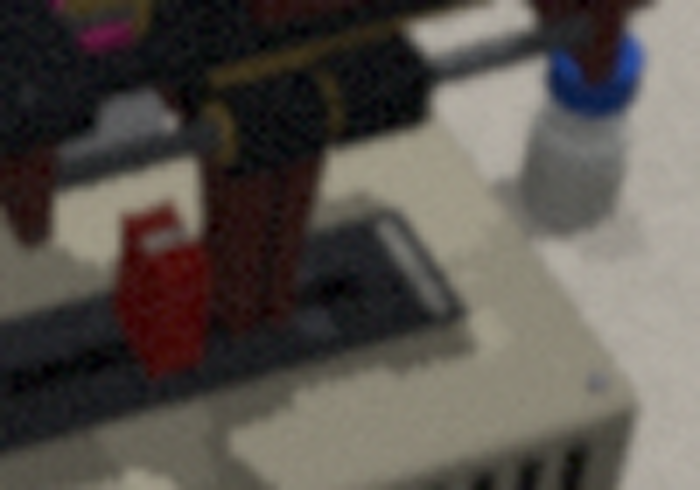

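The lever is 23.5 px from home, about 48 mm, so it is in the third notch. I'll dwell, back off along the slot, then lift away.

Call:
servo_tool(motion="0 0 0 0 0 0 1; 0 0 0 0 0 0 1; 0 0 0 0 0 0 1; 0 0 0 0 0 0 1; 0 0 0 0 0 0 1; 0 0 0 0 -3 0 1; 0 0 0 0 -8 0 1; 0 0 0 0 -13 0 1; 0 0 0 0 -15 -5 1; 0 0 0 0 -15 -20 1; 0 0 0 0 -15 -45 1; 0 0 0 0 -15 -75 1; 0 0 0 0 -15 -105 1; 0 0 0 0 -15 -125 1; 0 0 0 0 -15 -135 1; 0 0 0 0 -15 -138 1; 0 0 0 0 -15 -138 1; 0 0 0 0 -15 -138 1")

```text
time_s: 12.58
ee_pos: [0.5713, -0.0362, 0.2409]
eef_rot: [-0.529, -3.094, 0.0]
force: [-0.3, -0.5, -0.2]
gripper_width: 0.0006
```

```bash
python3 lv.py n4;python3 tr.py s0.png n3s.png n4s.png
python3 -c "
from h import *
for n in('side','top'):
 for t,z in dict(tip_rack_mid=.03,vial_mid=.031,beaker_mid=.03).items():
  for r in optics.mark_of(n,t)[:1]: print(n,t,np.round(r['point'],1),np.round(atz(n,r['point'],z),4))"
```

```text
t 12.58 lampxy [-0.0008 -0.03  ] z 0.2409 yhead 70.61 tilt [-0.002  0.    -1.   ] F [-0.26 -0.46 -0.18] Fslot -0.52 w 0.0005618629136650609
side lever_mid 0.73 [255.2 190. ] lever xy [0.0686 0.1714] travel 0.2114
side lever_push 0.48 [351.1 190.3] lever xy [0.0035 0.0085] travel 0.0485
top lever_mid 0.42 [341.8 219.6] lever xy [0.0045 0.0081] travel 0.0481
top lever_push 0.54 [341.2 224.6] lever xy [-0.0049  0.0062] travel 0.0462
s0.png 208 box 371 383 172 194 cent 376.6 183.1 [(np.float64(0.6666666666666666), np.float64(-0.0)), (np.float64(0.6731391585760518), np.float64(-0.003)), (np.float64(0.6923076923076923), np.float64(-0.001))]
n3s.png 195 box 347 359 180 202 cent 353.1 191.7 [(np.float64(0.6442953020134228), np.float64(0.049)), (np.float64(0.6543624161073825), np.float64(0.047)), (np.float64(0.6587837837837838), np.float64(0.045))]
n4s.png 192 box 348 358 180 201 cent 352.8 191.2 [(np.float64(0.6442953020134228), np.float64(0.047)), (np.float64(0.6486486486486487), np.float64(0.045)), (np.float64(0.6508474576271186), np.float64(0.049))]
corner px/mm along [-0.48399817  0.14302094]
side tip_rack_mid [413.5 167.6] [ 0.5875 -0.1889  0.03  ]
side vial_mid [414.3 169. ] [ 0.583  -0.1861  0.031 ]
side beaker_mid [256.5 191.7] [0.7473 0.1008 0.03  ]
top tip_rack_mid [366.  154.7] [ 0.731  -0.0617  0.03  ]
top beaker_mid [289.4 143.3] [0.7565 0.0997 0.03  ]
```

View pics/n4s.png

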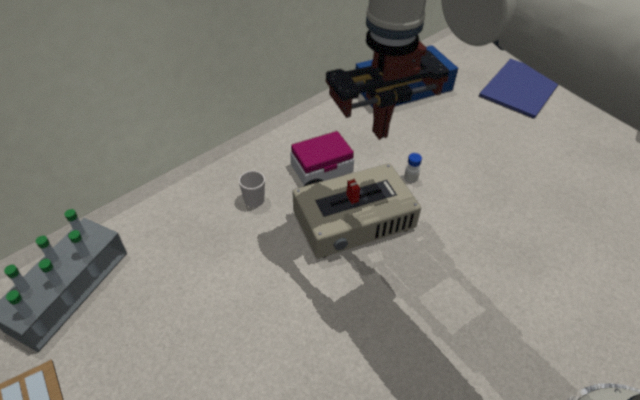

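The hand is clear above the unit and the lever stays at (353,191), the third notch. The rack, vial and beaker stand where they were at the start, so I'm handing in.

```bash
python3 -c "
from rig import ticket
print(ticket.job_done())"
```

```text
the job is handed in; nothing more can be done
None
```

I pushed the lever with the closed fingertips one notch at a time to the third notch. I waited about a second or a little more in each, then backed off, lifted clear and handed the job in at about 12.7 s. No verdict was reported.

**Lever:** The side camera put it about 15, 32 and 48–49 mm from home after the three pushes. It had not moved after I withdrew. The camera is good to about 2 mm, and the point-marking network gave 46–48.5 mm.

**Hand:** The force reading was near zero (about 0.5 N, which is its noise level), and the fingertips were about 145 mm above the unit's top.

**Bystanders:** The rack, vial and beaker read within 6 mm of their starting positions, which is network noise, and they look unchanged in the picture.

**Checks that disagreed:**
- In the last side picture the network marked the lever's middle on the beaker and the rack on the vial. I discarded both, because the colour measurement and the top view contradicted them.
- The top view did not report the vial in the last check, so its position rests on the side view alone.

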